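Open the flower-cutter press and bring out the punch

TASK

Open the little screw press: turn its red handwheel counter-clockwise (seen from above) so that the spindle rises, until it comes up snug against its upper stop, without straining it, and let go of the wheel. Then draw the tray with the flower punch all the way out towards the front by its black post and let go, with the punch still standing in its tray and everything around the press left undisturbed.

Things in the scene. Friction and masses are not known exactly. Their poses are not given: they have to be found in the camera images.
- press: Green bench press, fixed: base 200 (x) x 220 (y) x 30 mm high, two steel columns at y = +/-85 mm, crosshead 60 x 215 mm, its top 200 mm above the table. Origin: centre of the base's underside, on the table; the spindle axis is the vertical through it. x points to the back; the tray slides out along -x, towards the robot.
- handwheel: Red handwheel, 124 mm over the rim, axis vertical. Origin: on the axis, under the hub, 224 to 227 mm above the table at the start; rim (14 mm thick) centred 12 mm higher. x points to the crank handle. Counter-clockwise from above raises it, with spindle and crank handle, 22 mm a turn (3.5 mm per rad). Friction takes about 4.5 N at the crank handle and holds the screw where it is left.
- spindle: Steel spindle, rises with the wheel. Origin on the press axis, 0 to 3 mm above the table at the start. Its cup (64 mm disc with a skirt, 44 mm inside) reaches 6 to 9 mm down over the punch head at the start. After 12 to 27 mm of rise (reset each time, not measured) its collar meets a rubber-faced stop; resistance then climbs 1 N per mm of handle travel: snug is 8 to 16 N at the crank handle, over 22 N strains it.
- crank_grip (a point): Point on the axis of the crank handle, a black upright round handle 20 mm in diameter and 50 mm high on the wheel's rim, revolving freely on its pin, 55 mm from the wheel's axis, on any side at the start. The point is 28 mm above the handle's foot, 22 mm below its top, 272 to 275 mm above the table at the start.
- tray_handle (a point): Point on the axis of the black upright post at the front of the tray, 16 mm in diameter, top 91 mm above the table; the point is 68 mm above the table, 140 mm in front of the press axis with the tray in. The post stands on a 24 mm wide bar whose top is 40 mm above the table.
- tray (a joint): How far the tray is out, in m: 0 at the start (punch under the spindle), 0.070 at its end stop. It slides with about 2 N of friction and stays where it is left.
- punch: Dark steel flower punch, loose, 40 mm wide six-petal foot, 28 mm head, 50 mm high, standing upright in a 46 mm square low-rimmed pocket of the tray below the spindle. Origin: centre of its underside (41 mm above the table).
- big_cutter: Bystander: dark steel flower cutter standing upright, foot 46 mm wide, 110 mm high. Origin: centre of its underside.
- bead_cup: Bystander: blue ceramic cup, 64 mm wide, 55 mm high. Origin: centre of its underside.
- thread_spool: Bystander: wooden spool, 44 mm wide, 50 mm high. Origin: centre of its underside.
- mallet: Bystander: mallet standing on its cork-brown head, black handle up, 74 mm wide, 176 mm high. Origin: centre of its underside.

How it is judged (in metres and radians):
On the way, in this order (a step that is already met when the one before it is completed fails the run):
1. the spindle has been screwed up snug against its upper stop (it bears on it with over 10 N) and the wheel is let go (contact force between spindle and press above 10 N and contact force between each of the arm, the fingers and handwheel below 0.5 N), for 0.3 s.
2. the tray is drawn out (over 60 mm) (value of joint tray above 0.06 m), for 0.2 s.
At the end, for the whole second after the job is handed in: The spindle still bears on its upper stop with more than 10 N, the tray is out by more than 60 mm of its 70 mm, and the punch stands upright (within 0.15 rad) and at rest in its pocket of the tray (130 to 150 mm behind the post); the robot touches nothing (contact force between spindle and press above 10 N and value of joint tray above 0.06 m and angle between punch's own z axis and vertical below 0.15 rad and height (world z) of punch below 0.047 m and horizontal distance between punch and tray_handle between 0.13 and 0.15 m and linear speed of punch below 0.02 m/s).
It fails at once if the screw is strained: the spindle is driven against its stop with over 300 N (about 23 N at the crank handle) (contact force between spindle and press above 300 N).
It fails at once if the punch is tipped by more than 0.3 rad (angle between punch's own z axis and vertical above 0.3 rad).
It fails at once if a bystander is moved by more than 25 mm (distance of any of big_cutter, bead_cup, thread_spool, mallet from where it was at the start of the episode above 0.025 m).
It also fails if it takes over 72 s, if anything falls off the work surface, if the arm or the gripper's body presses on something with over 40 N, if the wrist force passes 120 N, or if a joint passes its speed limit or range.

ROBOT

A 6-joint arm with a two-finger parallel gripper is mounted at the origin on the work surface. World frame = base frame: x ahead of the robot, y to its left, z up, the work surface at z = 0. Lengths are in m, angles in degrees, forces in N, time in s.
With the tool pointing down it reaches from about 0.4 to 0.825 m from the base axis. Payload 7 kg.
Tool frame: the origin (TCP) lies on the front face of the gripper's body, between the roots of the fingers; the fingertips stand 66 mm ahead of it and the grasp point (between the pads) lies 47 mm ahead of it; z points along the fingers, y is the line along which they close (so a half turn about z gives the same grasp; the last joint's range is limited). The gripper opens to 88 mm and grips with 3 to 60 N. Pads are 19 mm wide; open, the fingers measure 130 mm over their backs; the gripper's body (78 mm by 193 mm) begins 47 mm behind the grasp point.
Start: joints at [-57.061, 20.546, 0.682, 0, -70.136, -16.507], TCP at [0.191, -0.647, 0.292] pointing down, gripper open.
Joint ranges: [-176.03, 176.03], [-82.01, 121.73], [-58.28, 71.71], [-173.87, 95.51], [-174.79, -0.11], [-173.66, 173.66]. Speed limits (degrees/s): [136.94, 136.94, 172.46, 180, 180, 180].

INTERFACE

Orientations are given as [roll, pitch, yaw] about the fixed x, y, z axes, in that order (R = Rz(yaw) Ry(pitch) Rx(roll)).
In Python, from plant import ctrl gives the robot as it stands.
- The arm moves only by the tool send_rows, never from a script. Its argument "deltas" is a list of rows, each a list of 2 entries, a list of its own where there are three numbers: the shift along the tool's x, y, z each as a share of 800 mm, from -1 to 1, then the turn about the tool's z as a share of 90 degrees, from -1 to 1. A call has exactly 5 rows; each row is the pose to reach, as a shift and turn from the pose commanded when the call began, along the tool's axes at that moment; what a row does not reach only later rows make up. A row lasts 1/12 s, in which the tool goes at most 41.7 mm and 7.16 degrees, less where a joint would pass 70% of its speed; a pose out of reach is approached as far as the arm can. A call with a number of a shift or a turn outside -1 to 1 is refused whole. A call with a gripper value outside its range is refused whole. "gripper" is the opening, from 0 (shut) to 1 (fully open), set as the call begins (left out, the last holds). The fingers move at their own pace and stop on an object; the grip force is fixed at half the most. Time passes only in rows, so rows that repeat a pose let the fingers close, or fill a call up. It gives the time, the measured TCP pose, the force, the opening and the grip force at its end, in the units of the state.
- ctrl.get_obs(): the state, without advancing time (a new reading comes with each control period).
- ctrl.snapshot(name): name is "side" or "top"; returns a dict with "color" (400x640x3 uint8, red, green, blue), "vertical_fov" (degrees; the focal length in pixels is half the picture's height over the tangent of half this angle, whatever the lens; pixels are square), "cx", "cy" (the principal point, pixels), "k1" (the pictures are not rectified: a ray, as slopes to the right and down, at radius r is drawn at 1 + k1 r^2 times it, then the intrinsics apply), "rvec" (rotation vector, rad) and "tvec" (3), from world to camera coordinates, as OpenCV has them. Camera axes: x right, y down, z forward; pixel columns grow to the right and rows downward; lengths in m; the calibration is good to about 2 mm. A picture is of the moment at which its call begins. There is no depth.
- ctrl.close_job(): hands the job in; it is judged then, once.
Trained networks look in a picture, given as the dict that the camera call returned (one of the last four; its "shot" number tells which), for a name from the list of things; names that differ only in an ending like _2 or _b are one class to them, and where a whole thing is asked for, a point or a joint stands for the part that bears it (a point fixed in the world has none). Each returns a list of dicts, best first, with "conf" (0 to 1); they miss things now and then, are a little off and sometimes report something else, mostly with a low value. They report only what shows in the picture. A call takes as long as a camera call.
- ctrl.boxes_of(picture, thing): "xy" ([column, row] as shares, 0 to 1, of the picture: columns of its width, rows of its height, amid what is visible of it).
- ctrl.cut_out(picture, thing): "pixels" (400x640 bool, what is visible of it) and "xy" ([column, row] as shares, 0 to 1, of the picture: columns of its width, rows of its height, amid what is visible of it).
The state is a dict: "clock": time; "joint_pos": joint angles; "qvel": joint speeds; "tau": joint torques, N m; "tool_pos": TCP position; "orientation": TCP orientation; "force": force on the tool from outside, world axes, zero at the start; "moment": the same for the moment, N m; "opening": finger opening in m; "gripper_force": force on a finger pad.
Only numpy, scipy, OpenCV 4.12 (cv2) and the standard library are available. Lean on these libraries where they do the work, as an engineer would, in place of code of your own. Each camera call takes 0.05 s, during which the arm holds its last target. There are 200 camera calls.

## Working session

There is one attempt and no reset: what is moved stays moved. The work goes in short steps, Python scripts to look and compute and a tool call to move; the robot and the scene stay as the last step left them, time stands still between calls to the robot, and variables do not carry over. Pictures are saved under pics/ and viewed, at most 10 in all, crops included, and the job is handed in when it is done.

Besides the shell and the picture viewer there is one more tool, called after "Call:" as name(argument=value, ...), one argument or row to a line, values as JSON. send_rows: Moves the arm, as the interface text tells. Shift numbers are shares of 800 mm and turn numbers shares of 90 degrees, none past 1 either way. Its arguments: {"type":"object","properties":{"deltas":{"type":"array","items":{"type":"array"}},"gripper":{"type":"number"}},"required":["deltas"]}

```bash
mkdir -p pics; ls; cat > h.py <<'E'
import numpy as np, cv2
from plant import ctrl
def cam(p):
    f=p["color"].shape[0]/2/np.tan(np.radians(p["vertical_fov"])/2)
    R=cv2.Rodrigues(np.array(p["rvec"],float))[0]; return f,R,np.array(p["tvec"],float)
def ray(p,u,v):
    f,R,t=cam(p); d=np.array([(u-p["cx"])/f,(v-p["cy"])/f]); s=d.copy()
    for _ in range(20): s=d/(1+p["k1"]*(s@s))
    return -R.T@t, R.T@np.array([s[0],s[1],1])
def at_z(p,u,v,z):
    o,d=ray(p,u,v); return o+d*(z-o[2])/d[2]
def proj(p,X):
    f,R,t=cam(p); c=R@np.array(X,float)+t; s=c[:2]/c[2]; s=s*(1+p["k1"]*(s@s)); return s*f+[p["cx"],p["cy"]]
def tri(p,a,q,b):
    o1,d1=ray(p,*a);o2,d2=ray(q,*b)
    s=np.linalg.lstsq(np.c_[d1,-d2],o2-o1,rcond=None)[0]
    A=o1+d1*s[0];B=o2+d2*s[1]; return (A+B)/2,np.linalg.norm(A-B)
E
python3 - <<'E'
from h import *
P={n:ctrl.snapshot(n) for n in("side","top")}
for n,p in P.items():
    cv2.imwrite(f"pics/{n}0.png",p["color"][:,:,::-1])
    print(n,"cam",ray(p,320,200)[0].round(3))
    for t in ["press","handwheel","crank_grip","tray_handle","big_cutter","bead_cup","thread_spool","mallet","punch"]:
        print(n,t,[(np.round(np.array(d["xy"])*[640,400],1).tolist(),round(d["conf"],2)) for d in ctrl.boxes_of(p,t)[:2]])
print(ctrl.get_obs())
E
```

```text
pics
side cam [ 0.377 -0.451  0.821]
side press [([293.3, 225.2], 0.88)]
side handwheel [([293.6, 151.6], 0.59)]
side crank_grip [([312.3, 134.2], 0.46)]
side tray_handle []
side big_cutter [([297.5, 295.8], 0.65), ([291.1, 160.1], 0.55)]
side bead_cup [([235.4, 177.0], 0.8)]
side thread_spool []
side mallet [([343.6, 276.0], 0.91), ([295.0, 223.2], 0.74)]
side punch []
top cam [0.48  0.047 1.21 ]
top press [([310.1, 203.6], 0.77)]
top handwheel [([300.6, 188.2], 0.94)]
top crank_grip [([295.2, 163.7], 0.42)]
top tray_handle [([303.2, 226.3], 0.85)]
top big_cutter [([369.8, 238.0], 0.46)]
top bead_cup [([233.8, 226.2], 0.61)]
top thread_spool [([245.3, 184.3], 0.56)]
top mallet [([377.0, 197.9], 0.84)]
top punch []
{'clock': 1.0, 'joint_pos': array([-5.70619783e+01,  2.05462744e+01,  6.83180489e-01, -7.15013565e-04,
       -7.01349099e+01, -1.65067509e+01]), 'qvel': array([-0.03209204,  0.09545031,  0.02302356,  0.04214779,  0.07058695,
        0.03456286]), 'tau': array([ 1.45387207e-04, -5.82394409e+01,  2.93308496e+01,  7.00253651e+00,
        1.24243327e-02, -7.06749415e-05]), 'tool_pos': array([ 0.19091933, -0.64742826,  0.29216926]), 'orientation': array([-1.79998277e+02,  1.21193541e-03, -1.63568972e+02]), 'force': array([ 0.08993331, -0.6730757 , -0.06086572]), 'moment': array([ 0.01845303,  0.01160403, -0.0021951 ]), 'gripper_force': 0.0, 'opening': 0.08759167103410355}
```

```bash
python3 - <<'E'
import cv2
a=cv2.imread("pics/side0.png")[90:330,180:420];b=cv2.imread("pics/top0.png")[110:290,200:420]
cv2.imwrite("pics/c_side.png",cv2.resize(a,None,fx=2.5,fy=2.5,interpolation=2));cv2.imwrite("pics/c_top.png",cv2.resize(b,None,fx=3.3,fy=3.3,interpolation=2)[:600,:800])
E
```

```text
(no output)
```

View pics/c_side.png

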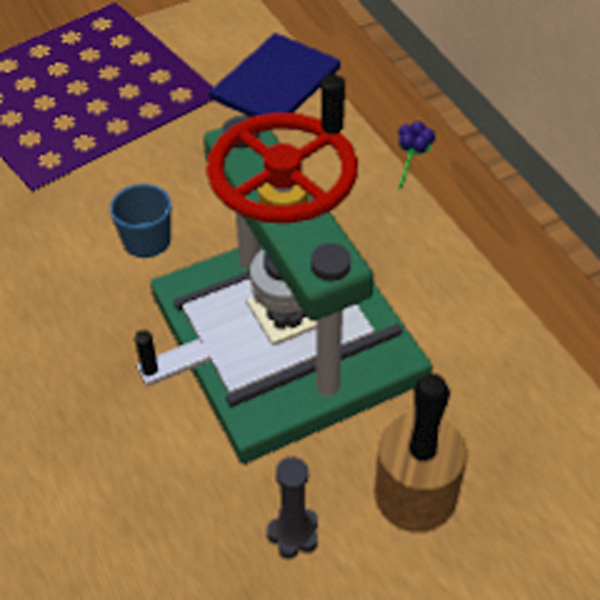

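View pics/c_top.png

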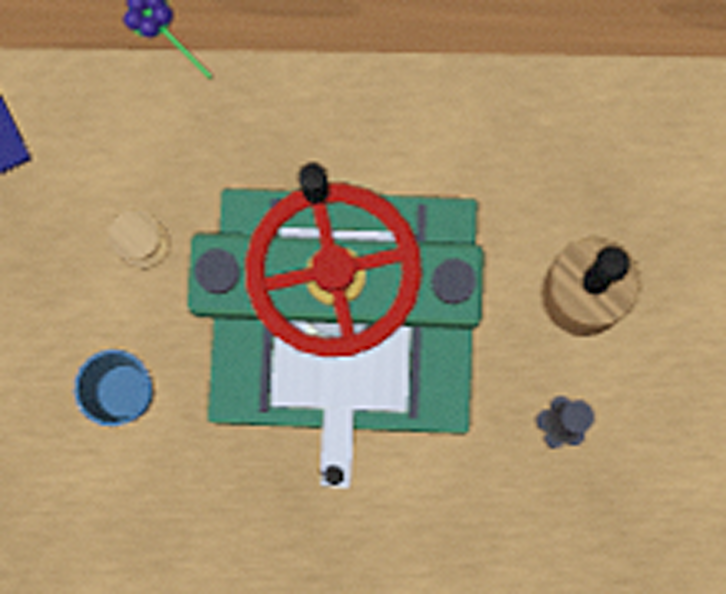

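The pictures show the press with the wheel hub at about (293,156) in side and (301,191) in top. The crank handle is at the back, at (313,131) in side and (295,165) in top. The post is at (239,231) in side and (301,254) in top. The bystanders stand left and right of the press, clear of it.

```bash
cat >> h.py <<'E'
from scipy.optimize import least_squares
def blob(p,u,v,w,h,thr=60):
    c=p["color"].astype(int);m=np.zeros(c.shape[:2],bool);u,v=int(u),int(v);s=np.s_[v-h:v+h+1,u-w:u+w+1]
    m[s]=(c.max(2)<thr)[s]; n,l,st,ce=cv2.connectedComponentsWithStats(m.astype(np.uint8))
    k=1+np.argmax(st[1:,4]); return ce[k],st[k],l==k
def red(p):
    c=p["color"].astype(int); return (c[:,:,0]>110)&(c[:,:,1]<60)&(c[:,:,2]<60)
E
python3 - <<'E'
from h import *
s=ctrl.snapshot("side");t=ctrl.snapshot("top")
# wheel: outer contour hull points, fit circle r=.062 at rim height in both
obs=[]
for p in(s,t):
    m=red(p).astype(np.uint8); n,l,st,ce=cv2.connectedComponentsWithStats(m);k=1+np.argmax(st[1:,4]);print(st[k])
    ys,xs=np.nonzero(l==k);h=cv2.convexHull(np.c_[xs,ys].astype(np.int32))[:,0].astype(np.float32)
    print(cv2.fitEllipse(h)); obs.append((p,cv2.fitEllipse(h)))
T,e=tri(s,obs[0][1][0],t,obs[1][1][0]);print("wheel tri",T,e)
for p,o in obs:print("at z.2375",at_z(p,*o[0],.2375))
cs=blob(s,313,131,8,14);ct=blob(t,295,165,7,8);print("crank",cs[:2],ct[:2]);print(tri(s,cs[0],t,ct[0]),at_z(s,*cs[0],.27),at_z(t,*ct[0],.272))
ps=blob(s,239,231,6,10);pt=blob(t,301,254,5,5);print("post",ps[:2],pt[:2]);print(tri(s,ps[0],t,pt[0]),at_z(s,*ps[0],.0655),at_z(t,*pt[0],.085))
# columns/base corners
for q in [(180,454),(430,367),(153,288)]: pass
for q,z in [((223,188),.03),((478,198),.03),((208,423),.03),((469,433),.03),((217,271),.2),((453,282),.2)]:
    print(q,at_z(t,200+q[0]/3.3,110+q[1]/3.3,z).round(4))
for n,z,(us,ut) in [("mallet",.17,((352,252),(385.5,190.5))),("cutter",.11,((297,279),(374,236))),("cup",.05,(None,(235,226)))]:
    print(n,at_z(t,*ut,z), us and at_z(s,*us,z))
E
```

```text
[ 481  331   46   47 1620]
((504.72918701171875, 353.70135498046875), (39.20517349243164, 54.143394470214844), 133.2484893798828)
[ 275  166   53   52 1068]
((300.55078125, 191.47467041015625), (51.74581527709961, 52.77449417114258), 75.65717315673828)
wheel tri [ 0.64015115 -0.16028183  0.34455896] 0.49872562747995514
at z.2375 [ 0.72143623 -0.39983465  0.2375    ]
at z.2375 [0.63575986 0.09337667 0.2375    ]
crank (array([312.42926829, 129.96097561]), array([305, 117,  13,  26, 205], dtype=int32)) (array([294.77464789, 165.08450704]), array([291, 160,   8,  12,  71], dtype=int32))
(array([0.68831987, 0.10652233, 0.27637987]), np.float64(0.00032409564954013825)) [0.69179999 0.11307136 0.27      ] [0.68945528 0.10674837 0.272     ]
post (array([238.31, 230.81]), array([235, 223,   8,  17, 100], dtype=int32)) (array([300.9, 253.7]), array([299, 252,   5,   5,  20], dtype=int32))
(array([0.49657789, 0.09467517, 0.0677506 ]), np.float64(0.0002742944953945821)) [0.49680126 0.09633213 0.0655    ] [0.4964574  0.09392913 0.085     ]
(223, 188) [0.7358 0.1981 0.03  ]
(478, 198) [ 0.7338 -0.0188  0.03  ]
(208, 423) [0.5365 0.2014 0.03  ]
(469, 433) [ 0.5344 -0.0155  0.03  ]
(217, 271) [0.6378 0.1778 0.2   ]
(453, 282) [0.6348 0.0075 0.2   ]
mallet [ 0.65527619 -0.11217532  0.17      ] [ 0.64922538 -0.12353151  0.17      ]
cutter [ 0.54629357 -0.09273576  0.11      ] [ 0.54725852 -0.0956244   0.11      ]
cup [0.56611356 0.27600516 0.05      ] None
```

Call:
send_rows(
  deltas=[
    [[0, 0, -0.04], 0.07],
    [[0, 0, -0.08], 0.14],
    [[0, 0, -0.12], 0.1826],
    [[0, 0, -0.135], 0.1826],
    [[0, 0, -0.135], 0.1826],
  ],
  gripper=1,
)

```text
clock: 1.52
tool_pos: [0.191, -0.6484, 0.405]
orientation: [-179.6, 0.2, -180.0]
force: [0.2, 0.3, -0.2]
opening: 0.0875
gripper_force: 0.0
```

Call:
send_rows(
  deltas=[
    [[-0.025, 0.038, 0], 0],
    [[-0.05, 0.076, 0], 0],
    [[-0.075, 0.114, 0], 0],
    [[-0.1, 0.152, 0], 0],
    [[-0.125, 0.19, 0], 0],
  ],
)

```text
clock: 1.93
tool_pos: [0.2913, -0.4938, 0.3995]
orientation: [180.0, -0.0, -180.0]
force: [0.7, -0.7, 1.1]
opening: 0.0874
gripper_force: 0.0
```

Call:
send_rows(
  deltas=[
    [[-0.025, 0.038, 0], 0],
    [[-0.05, 0.076, 0], 0],
    [[-0.075, 0.114, 0], 0],
    [[-0.1, 0.152, 0], 0],
    [[-0.125, 0.19, 0], 0],
  ],
)

```text
clock: 2.35
tool_pos: [0.3913, -0.3417, 0.3998]
orientation: [180.0, -0.0, -180.0]
force: [0.2, -1.1, -0.2]
opening: 0.0877
gripper_force: 0.0
```

Call:
send_rows(
  deltas=[
    [[-0.025, 0.038, 0], 0],
    [[-0.05, 0.076, 0], 0],
    [[-0.075, 0.114, 0], 0],
    [[-0.1, 0.152, 0], 0],
    [[-0.125, 0.19, 0], 0],
  ],
)

```text
clock: 2.77
tool_pos: [0.4913, -0.1896, 0.3999]
orientation: [180.0, -0.0, -180.0]
force: [0.8, -0.9, 0.1]
opening: 0.0877
gripper_force: 0.0
```

Call:
send_rows(
  deltas=[
    [[-0.025, 0.038, 0], 0],
    [[-0.05, 0.076, 0], 0],
    [[-0.075, 0.114, 0], 0],
    [[-0.1, 0.152, 0], 0],
    [[-0.125, 0.19, 0], 0],
  ],
)

```text
clock: 3.18
tool_pos: [0.5914, -0.0376, 0.3997]
orientation: [180.0, -0.0, -179.9]
force: [0.3, 0.1, 0.4]
opening: 0.0877
gripper_force: 0.0
```

Call:
send_rows(
  deltas=[
    [[-0.025, 0.037, 0], 0],
    [[-0.05, 0.074, 0], 0],
    [[-0.075, 0.111, 0], 0],
    [[-0.1, 0.148, 0], 0],
    [[-0.122, 0.18, 0], 0],
  ],
)

```text
clock: 3.6
tool_pos: [0.6893, 0.1067, 0.3991]
orientation: [-180.0, -0.1, -179.9]
force: [0.7, 0.2, 0.9]
opening: 0.0878
gripper_force: 0.0
```

Call:
send_rows(
  deltas=[
    [[0, 0, 0.03], 0],
    [[0, 0, 0.06], 0],
    [[0, 0, 0.09], 0],
    [[0, 0, 0.1], 0],
    [[0, 0, 0.1], 0],
  ],
)

```text
clock: 4.02
tool_pos: [0.6875, 0.1044, 0.317]
orientation: [-179.9, -0.3, -180.0]
force: [0.3, 0.4, 0.7]
opening: 0.0878
gripper_force: 0.0
```

Call:
send_rows(
  deltas=[
    [[0, 0, 0], 0],
    [[0, 0, 0], 0],
    [[0, 0, 0], 0],
    [[0, 0, 0], 0],
    [[0, 0, 0], 0],
  ],
  gripper=0.1,
)

```text
clock: 4.43
tool_pos: [0.6887, 0.1045, 0.3213]
orientation: [180.0, 0.1, 180.0]
force: [-0.3, -0.9, -0.1]
opening: 0.0597
gripper_force: 0.0
```

```bash
python3 - <<'E'
from h import *
for n,(u,v) in {"side":(307,140),"top":(298,180)}.items():
    p=ctrl.snapshot(n); print(proj(p,[.689,.1067,.27]))
    cv2.imwrite(f"pics/{n}1.png",cv2.resize(p["color"][v-75:v+75,u-75:u+75,::-1],None,fx=3,fy=3))
a=np.hstack([cv2.imread("pics/side1.png"),cv2.imread("pics/top1.png")]);cv2.imwrite("pics/g1.png",cv2.resize(a,(800,400)))
o=ctrl.get_obs();print(o["tool_pos"],o["force"],o["moment"],o["opening"],o["joint_pos"],o["clock"])
E
```

```text
[312.71334029 132.21369709]
[294.83784008 165.48141815]
[0.68861316 0.104571   0.32078061] [-0.08072122 -0.02442129 -0.22577267] [ 0.01054298 -0.02026975 -0.04301009] 0.052252480842603165 [ 2.46200840e+01  2.17277042e+01  6.15685074e+00  2.17556992e-03
 -7.43781173e+01 -1.14621006e+02] 4.5333
```

View pics/g1.png

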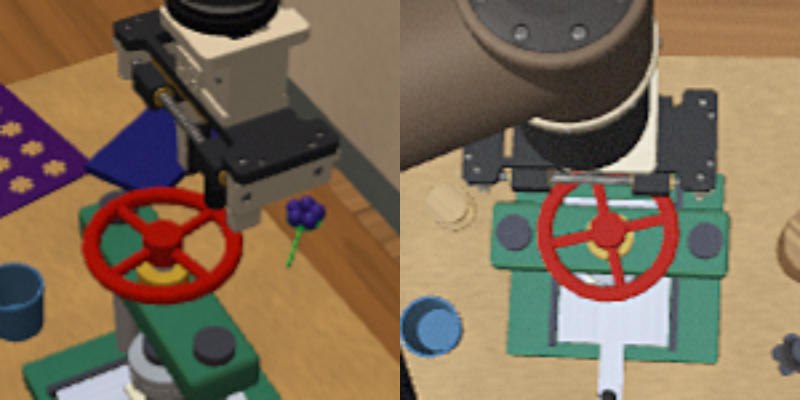

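The handle stands between the fingers, in front of the gripper body and clear of the wheel. I'll close on it.

Call:
send_rows(
  deltas=[
    [[0, 0, 0], 0],
    [[0, 0, 0], 0],
    [[0, 0, 0], 0],
    [[0, 0, 0], 0],
    [[0, 0, 0], 0],
  ],
  gripper=0.1,
)

```text
clock: 4.95
tool_pos: [0.6887, 0.1053, 0.32]
orientation: [179.9, 0.0, -180.0]
force: [1.1, 2.3, -1.6]
opening: 0.0193
gripper_force: 30.0
```

Call:
send_rows(
  deltas=[
    [[0, 0, 0], 0],
    [[0, 0, 0], 0],
    [[0, 0, 0], 0],
    [[0, 0, 0], 0],
    [[0, 0, 0], 0],
  ],
)

```text
clock: 5.37
tool_pos: [0.6887, 0.1049, 0.32]
orientation: [180.0, 0.0, -180.0]
force: [2.4, 5.2, -3.1]
opening: 0.0195
gripper_force: 30.0
```

```bash
cat > arc.py <<'E'
import sys, numpy as np, json
a=float(sys.argv[1]); step=float(sys.argv[2]); n=int(sys.argv[3]); R=55
P=lambda d:np.array([-R*np.cos(np.radians(d)),R*np.sin(np.radians(d)),-3.5*np.radians(d)])/800
for c in range(n):
    print(a, json.dumps([[[round(float(v),4) for v in P(a+step*k/5)-P(a)],0] for k in range(1,6)])); a+=step
E
python3 arc.py 15 40 4
```

```text
15.0 [[[0.0031, 0.0091, -0.0006], 0], [[0.0075, 0.0176, -0.0012], 0], [[0.013, 0.0255, -0.0018], 0], [[0.0195, 0.0325, -0.0024], 0], [[0.027, 0.0385, -0.0031], 0]]
55.0 [[[0.0082, 0.0049, -0.0006], 0], [[0.0171, 0.0087, -0.0012], 0], [[0.0263, 0.0112, -0.0018], 0], [[0.0358, 0.0123, -0.0024], 0], [[0.0454, 0.0122, -0.0031], 0]]
95.0 [[[0.0095, -0.0015, -0.0006], 0], [[0.0186, -0.0043, -0.0012], 0], [[0.0273, -0.0084, -0.0018], 0], [[0.0354, -0.0136, -0.0024], 0], [[0.0426, -0.0199, -0.0031], 0]]
135.0 [[[0.0063, -0.0072, -0.0006], 0], [[0.0115, -0.0153, -0.0012], 0], [[0.0156, -0.024, -0.0018], 0], [[0.0184, -0.0331, -0.0024], 0], [[0.0199, -0.0426, -0.0031], 0]]
```

Call:
send_rows(
  deltas=[
    [[0.0031, 0.0091, -0.0006], 0],
    [[0.0075, 0.0176, -0.0012], 0],
    [[0.013, 0.0255, -0.0018], 0],
    [[0.0195, 0.0325, -0.0024], 0],
    [[0.027, 0.0385, -0.0031], 0],
  ],
)

```text
clock: 5.78
tool_pos: [0.6694, 0.1364, 0.3225]
orientation: [179.9, 0.3, 180.0]
force: [12.9, 6.5, -7.6]
opening: 0.0194
gripper_force: 30.0
```

```bash
cat > st.py <<'E'
from h import *
o=ctrl.get_obs();C=np.array([.636,.0925]);d=o["tool_pos"][:2]-C;r=np.linalg.norm(d);e=d/r;t=np.array([-e[1],e[0]]);F=o["force"]
print("pos",o["tool_pos"].round(4),"ang",np.degrees(np.arctan2(d[1],d[0])).round(1),"r",r.round(4),"Frad",(F[:2]@e).round(1),"Fresist",(-F[:2]@t).round(1),"Fz",F[2].round(1),"open",o["opening"],o["gripper_force"],o["clock"])
E
python3 st.py
```

```text
pos [0.6694 0.1364 0.3225] ang 52.8 r 0.0552 Frad 13.0 Fresist 6.3 Fz -7.6 open 0.019397639372618774 29.995995461940765 5.7833
```

Call:
send_rows(
  deltas=[
    [[0.0072, 0.0059, 0.0004], 0],
    [[0.0151, 0.0107, 0.0003], 0],
    [[0.0243, 0.0137, 0.0], 0],
    [[0.0338, 0.0148, -0.0005], 0],
    [[0.0434, 0.0147, -0.0012], 0],
  ],
)

```text
clock: 6.2
tool_pos: [0.6339, 0.149, 0.3248]
orientation: [179.8, 0.3, -180.0]
force: [7.0, 9.0, 0.2]
opening: 0.0194
gripper_force: 30.0
```

```bash
python3 st.py
```

```text
pos [0.6339 0.149  0.3248] ang 92.2 r 0.0565 Frad 8.7 Fresist 7.4 Fz 0.2 open 0.019397855776457723 29.999262392520905 6.2
```

Call:
send_rows(
  deltas=[
    [[0.0095, -0.0005, -0.0006], 0],
    [[0.0186, -0.0023, -0.0012], 0],
    [[0.0273, -0.0064, -0.0018], 0],
    [[0.0354, -0.0116, -0.0024], 0],
    [[0.0426, -0.0179, -0.0031], 0],
  ],
)

```text
clock: 6.62
tool_pos: [0.5982, 0.1349, 0.3273]
orientation: [179.8, 0.2, -179.9]
force: [-1.9, 12.8, 4.0]
opening: 0.0195
gripper_force: 30.0
```

```bash
python3 st.py; python3 arc.py 135 30 2;python3 arc.py 195 12 15
```

```text
pos [0.5982 0.1349 0.3273] ang 131.7 r 0.0569 Frad 10.8 Fresist 7.1 Fz 4.0 open 0.01950768200900062 30.00199556350708 6.6167
135.0 [[[0.0048, -0.0053, -0.0005], 0], [[0.009, -0.0112, -0.0009], 0], [[0.0126, -0.0174, -0.0014], 0], [[0.0156, -0.024, -0.0018], 0], [[0.0178, -0.0308, -0.0023], 0]]
165.0 [[[0.0015, -0.007, -0.0005], 0], [[0.0022, -0.0142, -0.0009], 0], [[0.0022, -0.0214, -0.0014], 0], [[0.0015, -0.0285, -0.0018], 0], [[0.0, -0.0356, -0.0023], 0]]
195.0 [[[-0.0008, -0.0028, -0.0002], 0], [[-0.0017, -0.0055, -0.0004], 0], [[-0.0028, -0.0082, -0.0005], 0], [[-0.0039, -0.0108, -0.0007], 0], [[-0.0052, -0.0134, -0.0009], 0]]
207.0 [[[-0.0014, -0.0025, -0.0002], 0], [[-0.0028, -0.005, -0.0004], 0], [[-0.0044, -0.0074, -0.0005], 0], [[-0.0061, -0.0098, -0.0007], 0], [[-0.0078, -0.0121, -0.0009], 0]]
219.0 [[[-0.0019, -0.0022, -0.0002], 0], [[-0.0038, -0.0043, -0.0004], 0], [[-0.0058, -0.0064, -0.0005], 0], [[-0.008, -0.0083, -0.0007], 0], [[-0.0102, -0.0102, -0.0009], 0]]
231.0 [[[-0.0023, -0.0018, -0.0002], 0], [[-0.0046, -0.0034, -0.0004], 0], [[-0.007, -0.005, -0.0005], 0], [
[... 1256 characters left out ...]
0.0112, -0.0009], 0]]
327.0 [[[-0.0015, 0.0024, -0.0002], 0], [[-0.0029, 0.005, -0.0004], 0], [[-0.0042, 0.0075, -0.0005], 0], [[-0.0054, 0.0101, -0.0007], 0], [[-0.0065, 0.0128, -0.0009], 0]]
339.0 [[[-0.001, 0.0027, -0.0002], 0], [[-0.0018, 0.0055, -0.0004], 0], [[-0.0026, 0.0082, -0.0005], 0], [[-0.0032, 0.011, -0.0007], 0], [[-0.0037, 0.0139, -0.0009], 0]]
351.0 [[[-0.0004, 0.0029, -0.0002], 0], [[-0.0007, 0.0057, -0.0004], 0], [[-0.0008, 0.0086, -0.0005], 0], [[-0.0008, 0.0115, -0.0007], 0], [[-0.0008, 0.0144, -0.0009], 0]]
363.0 [[[0.0002, 0.0029, -0.0002], 0], [[0.0005, 0.0057, -0.0004], 0], [[0.001, 0.0086, -0.0005], 0], [[0.0016, 0.0114, -0.0007], 0], [[0.0022, 0.0142, -0.0009], 0]]
```

Call:
send_rows(
  deltas=[
    [[0.0058, -0.0043, -0.0007], 0],
    [[0.0108, -0.0094, -0.0014], 0],
    [[0.0144, -0.0156, -0.002], 0],
    [[0.0174, -0.0222, -0.0024], 0],
    [[0.0196, -0.029, -0.0029], 0],
  ],
)

```text
clock: 7.03
tool_pos: [0.5822, 0.1101, 0.3292]
orientation: [179.9, 0.1, -180.0]
force: [-1.6, 6.0, 1.7]
opening: 0.0193
gripper_force: 30.0
```

```bash
sed -i 's/\[.636,.0925\]/[.6345,.0938]/' st.py; python3 st.py
```

```text
pos [0.5822 0.1101 0.3292] ang 162.7 r 0.0548 Frad 3.3 Fresist 5.2 Fz 1.7 open 0.019335457110047628 30.00058740377426 7.0333
```

Call:
send_rows(
  deltas=[
    [[0.0015, -0.007, -0.0005], 0],
    [[0.0022, -0.0142, -0.0009], 0],
    [[0.0022, -0.0214, -0.0014], 0],
    [[0.0015, -0.0285, -0.0018], 0],
    [[0.0, -0.0356, -0.0023], 0],
  ],
)

```text
clock: 7.45
tool_pos: [0.5816, 0.081, 0.331]
orientation: [180.0, -0.0, -180.0]
force: [-2.8, 4.7, 3.2]
opening: 0.0197
gripper_force: 30.0
```

```bash
python3 st.py
```

```text
pos [0.5816 0.081  0.331 ] ang -166.4 r 0.0544 Frad 1.6 Fresist 5.2 Fz 3.2 open 0.01974611380884235 30.001269578933716 7.45
```

Call:
send_rows(
  deltas=[
    [[-0.0008, -0.0028, -0.0002], 0],
    [[-0.0017, -0.0055, -0.0004], 0],
    [[-0.0028, -0.0082, -0.0006], 0],
    [[-0.0039, -0.0108, -0.0009], 0],
    [[-0.0052, -0.0134, -0.0012], 0],
  ],
)

```text
clock: 7.87
tool_pos: [0.5857, 0.0701, 0.3318]
orientation: [-180.0, -0.1, 180.0]
force: [-5.7, 3.9, 3.7]
opening: 0.0198
gripper_force: 30.0
```

```bash
python3 st.py
```

```text
pos [0.5857 0.0701 0.3318] ang -154.1 r 0.0543 Frad 3.5 Fresist 6.0 Fz 3.7 open 0.019785517534197807 30.00109612941742 7.8667
```

Call:
send_rows(
  deltas=[
    [[-0.0014, -0.0025, -0.0002], 0],
    [[-0.0028, -0.005, -0.0004], 0],
    [[-0.0044, -0.0074, -0.0006], 0],
    [[-0.0061, -0.0098, -0.0009], 0],
    [[-0.0078, -0.0121, -0.0013], 0],
  ],
)

```text
clock: 8.28
tool_pos: [0.5918, 0.0604, 0.3325]
orientation: [-180.0, -0.1, 180.0]
force: [-3.8, 3.9, 1.3]
opening: 0.0193
gripper_force: 30.0
```

```bash
python3 st.py
```

```text
pos [0.5918 0.0604 0.3325] ang -142.0 r 0.0542 Frad 0.6 Fresist 5.4 Fz 1.3 open 0.019286537578819287 30.000530183315277 8.2833
```

Call:
send_rows(
  deltas=[
    [[-0.0019, -0.0022, -0.0002], 0],
    [[-0.0038, -0.0043, -0.0004], 0],
    [[-0.0058, -0.0064, -0.0005], 0],
    [[-0.008, -0.0083, -0.0007], 0],
    [[-0.0102, -0.0102, -0.0009], 0],
  ],
)

```text
clock: 8.7
tool_pos: [0.5999, 0.0521, 0.3333]
orientation: [-180.0, -0.1, 180.0]
force: [-4.3, 3.8, 3.0]
opening: 0.0196
gripper_force: 30.0
```

```bash
python3 st.py
```

```text
pos [0.5999 0.0521 0.3333] ang -129.7 r 0.0541 Frad -0.2 Fresist 5.7 Fz 3.0 open 0.019626905445491203 30.000781416893005 8.7
```

Call:
send_rows(
  deltas=[
    [[-0.0023, -0.0018, -0.0002], 0],
    [[-0.0046, -0.0034, -0.0004], 0],
    [[-0.007, -0.005, -0.0006], 0],
    [[-0.0095, -0.0065, -0.0009], 0],
    [[-0.0121, -0.0078, -0.0012], 0],
  ],
)

```text
clock: 9.12
tool_pos: [0.6094, 0.0458, 0.334]
orientation: [-180.0, -0.2, 180.0]
force: [-5.3, 3.7, 1.2]
opening: 0.0193
gripper_force: 30.0
```

```bash
python3 st.py
```

```text
pos [0.6094 0.0458 0.334 ] ang -117.6 r 0.0541 Frad -0.8 Fresist 6.4 Fz 1.2 open 0.019280903210388375 30.000437200069427 9.1167
```

Call:
send_rows(
  deltas=[
    [[-0.0026, -0.0013, -0.0002], 0],
    [[-0.0052, -0.0024, -0.0004], 0],
    [[-0.0079, -0.0034, -0.0005], 0],
    [[-0.0107, -0.0043, -0.0007], 0],
    [[-0.0134, -0.0052, -0.0009], 0],
  ],
)

```text
clock: 9.53
tool_pos: [0.6201, 0.0416, 0.3347]
orientation: [-179.9, -0.2, 180.0]
force: [-4.6, 3.1, 2.8]
opening: 0.0194
gripper_force: 30.0
```

```bash
python3 st.py
```

```text
pos [0.6201 0.0416 0.3347] ang -105.4 r 0.0542 Frad -1.8 Fresist 5.3 Fz 2.8 open 0.019401019961947916 30.00048816204071 9.5333
```

Call:
send_rows(
  deltas=[
    [[-0.0028, -0.0007, -0.0002], 0],
    [[-0.0056, -0.0013, -0.0004], 0],
    [[-0.0085, -0.0017, -0.0006], 0],
    [[-0.0113, -0.002, -0.0009], 0],
    [[-0.0142, -0.0022, -0.0012], 0],
  ],
)

```text
clock: 9.95
tool_pos: [0.6312, 0.0397, 0.3354]
orientation: [-179.9, -0.2, 180.0]
force: [-6.0, 1.4, 0.7]
opening: 0.0197
gripper_force: 30.0
```

```bash
python3 st.py
```

```text
pos [0.6312 0.0397 0.3354] ang -93.5 r 0.0542 Frad -1.1 Fresist 6.1 Fz 0.7 open 0.019680372347670252 30.00025749206543 9.95
```

Call:
send_rows(
  deltas=[
    [[-0.0029, -0.0001, -0.0002], 0],
    [[-0.0058, -0.0001, -0.0004], 0],
    [[-0.0086, 0.0001, -0.0005], 0],
    [[-0.0115, 0.0004, -0.0007], 0],
    [[-0.0144, 0.0008, -0.0009], 0],
  ],
)

```text
clock: 10.37
tool_pos: [0.6427, 0.04, 0.3362]
orientation: [-179.9, -0.2, 180.0]
force: [-6.1, 1.0, 1.6]
opening: 0.0196
gripper_force: 30.0
```

```bash
python3 st.py
```

```text
pos [0.6427 0.04   0.3362] ang -81.4 r 0.0544 Frad -1.9 Fresist 5.9 Fz 1.6 open 0.019607496162782283 30.000277161598206 10.3667
```

Call:
send_rows(
  deltas=[
    [[-0.0028, 0.0005, -0.0002], 0],
    [[-0.0056, 0.0011, -0.0004], 0],
    [[-0.0084, 0.0019, -0.0005], 0],
    [[-0.0112, 0.0027, -0.0008], 0],
    [[-0.0139, 0.0037, -0.001], 0],
  ],
)

```text
clock: 10.78
tool_pos: [0.6537, 0.0428, 0.3369]
orientation: [-179.9, -0.2, 180.0]
force: [-5.6, 0.8, 0.8]
opening: 0.0193
gripper_force: 30.0
```

```bash
python3 st.py
```

```text
pos [0.6537 0.0428 0.3369] ang -69.4 r 0.0545 Frad -2.7 Fresist 4.9 Fz 0.8 open 0.019343015004775747 30.00010371208191 10.7833
```

Call:
send_rows(
  deltas=[
    [[-0.0027, 0.0011, -0.0002], 0],
    [[-0.0053, 0.0023, -0.0004], 0],
    [[-0.0079, 0.0036, -0.0005], 0],
    [[-0.0104, 0.005, -0.0008], 0],
    [[-0.0128, 0.0065, -0.001], 0],
  ],
)

```text
clock: 11.2
tool_pos: [0.6639, 0.0477, 0.3376]
orientation: [-179.9, -0.3, 179.9]
force: [-5.6, -1.5, 0.6]
opening: 0.019
gripper_force: 30.0
```

```bash
python3 st.py
```

```text
pos [0.6639 0.0477 0.3376] ang -57.5 r 0.0547 Frad -1.7 Fresist 5.5 Fz 0.6 open 0.018951422112787553 29.999915957450867 11.2
```

Call:
send_rows(
  deltas=[
    [[-0.0024, 0.0016, -0.0002], 0],
    [[-0.0047, 0.0033, -0.0004], 0],
    [[-0.0069, 0.0051, -0.0005], 0],
    [[-0.0091, 0.0071, -0.0008], 0],
    [[-0.0112, 0.009, -0.001], 0],
  ],
)

```text
clock: 11.62
tool_pos: [0.6729, 0.0546, 0.3384]
orientation: [-179.8, -0.3, 179.9]
force: [-5.5, -2.0, 0.5]
opening: 0.0193
gripper_force: 30.0
```

```bash
python3 st.py
```

```text
pos [0.6729 0.0546 0.3384] ang -45.6 r 0.0548 Frad -2.4 Fresist 5.3 Fz 0.5 open 0.019301882251017272 29.999762177467346 11.6167
```

Call:
send_rows(
  deltas=[
    [[-0.002, 0.0021, -0.0002], 0],
    [[-0.0039, 0.0042, -0.0004], 0],
    [[-0.0057, 0.0065, -0.0005], 0],
    [[-0.0074, 0.0088, -0.0008], 0],
    [[-0.009, 0.0112, -0.001], 0],
  ],
)

```text
clock: 12.03
tool_pos: [0.6803, 0.0633, 0.3391]
orientation: [-179.8, -0.3, 179.9]
force: [-4.5, -4.6, -0.8]
opening: 0.0193
gripper_force: 30.0
```

```bash
python3 st.py
```

```text
pos [0.6803 0.0633 0.3391] ang -33.7 r 0.055 Frad -1.2 Fresist 6.3 Fz -0.8 open 0.019310167405533193 29.9994957447052 12.0333
```

Call:
send_rows(
  deltas=[
    [[-0.0015, 0.0024, -0.0002], 0],
    [[-0.0029, 0.005, -0.0004], 0],
    [[-0.0042, 0.0075, -0.0005], 0],
    [[-0.0054, 0.0101, -0.0007], 0],
    [[-0.0065, 0.0128, -0.0009], 0],
  ],
)

```text
clock: 12.45
tool_pos: [0.6857, 0.0733, 0.3399]
orientation: [-179.8, -0.2, 179.9]
force: [-2.3, -4.8, -1.4]
opening: 0.0194
gripper_force: 30.0
```

```bash
python3 st.py
```

```text
pos [0.6857 0.0733 0.3399] ang -21.8 r 0.0552 Frad -0.3 Fresist 5.3 Fz -1.4 open 0.01940988543657414 29.99922215938568 12.45
```

Call:
send_rows(
  deltas=[
    [[-0.001, 0.0027, -0.0002], 0],
    [[-0.0018, 0.0055, -0.0004], 0],
    [[-0.0026, 0.0082, -0.0005], 0],
    [[-0.0032, 0.011, -0.0007], 0],
    [[-0.0037, 0.0139, -0.0008], 0],
  ],
)

```text
clock: 12.87
tool_pos: [0.689, 0.0843, 0.3406]
orientation: [-179.8, -0.2, 179.9]
force: [-1.4, -5.4, 0.0]
opening: 0.0195
gripper_force: 30.0
```

```bash
python3 st.py
```

```text
pos [0.689  0.0843 0.3406] ang -9.9 r 0.0553 Frad -0.5 Fresist 5.5 Fz 0.0 open 0.019468830788334838 29.999322295188904 12.8667
```

Call:
send_rows(
  deltas=[
    [[-0.0004, 0.0029, -0.0002], 0],
    [[-0.0007, 0.0057, -0.0004], 0],
    [[-0.0008, 0.0086, -0.0005], 0],
    [[-0.0008, 0.0115, -0.0007], 0],
    [[-0.0008, 0.0144, -0.0009], 0],
  ],
)

```text
clock: 13.28
tool_pos: [0.69, 0.0958, 0.3413]
orientation: [-179.8, -0.1, 179.9]
force: [-0.5, -5.7, -0.9]
opening: 0.0195
gripper_force: 30.0
```

```bash
python3 st.py; python3 arc.py 375 12 7
```

```text
pos [0.69   0.0958 0.3413] ang 2.1 r 0.0555 Frad -0.7 Fresist 5.7 Fz -0.9 open 0.019492349107805614 29.999213218688965 13.2833
375.0 [[[0.0008, 0.0028, -0.0002], 0], [[0.0017, 0.0055, -0.0004], 0], [[0.0028, 0.0082, -0.0005], 0], [[0.0039, 0.0108, -0.0007], 0], [[0.0052, 0.0134, -0.0009], 0]]
387.0 [[[0.0014, 0.0025, -0.0002], 0], [[0.0028, 0.005, -0.0004], 0], [[0.0044, 0.0074, -0.0005], 0], [[0.0061, 0.0098, -0.0007], 0], [[0.0078, 0.0121, -0.0009], 0]]
399.0 [[[0.0019, 0.0022, -0.0002], 0], [[0.0038, 0.0043, -0.0004], 0], [[0.0058, 0.0064, -0.0005], 0], [[0.008, 0.0083, -0.0007], 0], [[0.0102, 0.0102, -0.0009], 0]]
411.0 [[[0.0023, 0.0018, -0.0002], 0], [[0.0046, 0.0034, -0.0004], 0], [[0.007, 0.005, -0.0005], 0], [[0.0095, 0.0065, -0.0007], 0], [[0.0121, 0.0078, -0.0009], 0]]
423.0 [[[0.0026, 0.0013, -0.0002], 0], [[0.0052, 0.0024, -0.0004], 0], [[0.0079, 0.0034, -0.0005], 0], [[0.0107, 0.0043, -0.0007], 0], [[0.0134, 0.0052, -0.0009], 0]]
435.0 [[[0.0028, 0.0007, -0.0002], 0], [[0.0056, 0.0013, -0.0004], 0], [[0.0085, 0.0017, -0.0005], 0], [[0.0113, 0.002, -0.0007], 0], [[0.0142, 0.0022, -0.0009], 0]]
447.0 [[[0.0029, 0.0001, -0.0002], 0], [[0.0058, 0.0001, -0.0004], 0], [[0.0086, -0.0001, -0.0005], 0], [[0.0115, -0.0004, -0.0007], 0], [[0.0144, -0.0008, -0.0009], 0]]
```

Call:
send_rows(
  deltas=[
    [[0.0002, 0.0029, -0.0002], 0],
    [[0.0005, 0.0057, -0.0004], 0],
    [[0.001, 0.0086, -0.0005], 0],
    [[0.0016, 0.0114, -0.0007], 0],
    [[0.0022, 0.0142, -0.0009], 0],
  ],
)

```text
clock: 13.7
tool_pos: [0.6885, 0.1073, 0.3421]
orientation: [-179.8, -0.1, 179.9]
force: [0.9, -5.7, -2.8]
opening: 0.0194
gripper_force: 30.0
```

```bash
python3 st.py
```

```text
pos [0.6885 0.1073 0.3421] ang 14.0 r 0.0556 Frad -0.5 Fresist 5.7 Fz -2.8 open 0.019383521607191635 29.998918175697327 13.7
```

Call:
send_rows(
  deltas=[
    [[0.0008, 0.0028, -0.0002], 0],
    [[0.0017, 0.0055, -0.0003], 0],
    [[0.0028, 0.0082, -0.0004], 0],
    [[0.0039, 0.0108, -0.0005], 0],
    [[0.0052, 0.0134, -0.0007], 0],
  ],
)

```text
clock: 14.12
tool_pos: [0.6847, 0.1181, 0.3428]
orientation: [-179.8, -0.1, 179.9]
force: [1.9, -5.2, -1.9]
opening: 0.0198
gripper_force: 30.0
```

```bash
python3 st.py
```

```text
pos [0.6847 0.1181 0.3428] ang 25.8 r 0.0557 Frad -0.5 Fresist 5.6 Fz -1.9 open 0.019839044010811577 29.998977184295654 14.1167
```

Call:
send_rows(
  deltas=[
    [[0.0014, 0.0025, -0.0002], 0],
    [[0.0028, 0.005, -0.0003], 0],
    [[0.0044, 0.0074, -0.0004], 0],
    [[0.0061, 0.0098, -0.0006], 0],
    [[0.0078, 0.0121, -0.0008], 0],
  ],
)

```text
clock: 14.53
tool_pos: [0.6787, 0.1279, 0.3436]
orientation: [-179.8, -0.0, 179.9]
force: [3.7, -3.9, -2.8]
opening: 0.0195
gripper_force: 30.0
```

```bash
python3 st.py
```

```text
pos [0.6787 0.1279 0.3436] ang 37.7 r 0.0558 Frad 0.6 Fresist 5.3 Fz -2.8 open 0.019524395644045626 29.998999536037445 14.5333
```

Call:
send_rows(
  deltas=[
    [[0.0019, 0.0022, -0.0002], 0],
    [[0.0038, 0.0043, -0.0003], 0],
    [[0.0058, 0.0064, -0.0004], 0],
    [[0.008, 0.0083, -0.0006], 0],
    [[0.0102, 0.0102, -0.0008], 0],
  ],
)

```text
clock: 14.95
tool_pos: [0.6707, 0.1363, 0.3443]
orientation: [-179.8, 0.0, 179.9]
force: [2.7, -4.0, -2.4]
opening: 0.0197
gripper_force: 30.0
```

```bash
python3 st.py
```

```text
pos [0.6707 0.1363 0.3443] ang 49.6 r 0.0559 Frad -1.2 Fresist 4.6 Fz -2.4 open 0.01967896791705948 29.998879730701447 14.95
```

Call:
send_rows(
  deltas=[
    [[0.0023, 0.0018, -0.0002], 0],
    [[0.0046, 0.0034, -0.0003], 0],
    [[0.007, 0.005, -0.0004], 0],
    [[0.0095, 0.0065, -0.0006], 0],
    [[0.0121, 0.0078, -0.0008], 0],
  ],
)

```text
clock: 15.37
tool_pos: [0.6613, 0.1428, 0.345]
orientation: [-179.9, 0.1, 179.9]
force: [4.7, -1.9, -3.2]
opening: 0.0193
gripper_force: 30.0
```

```bash
python3 st.py
```

```text
pos [0.6613 0.1428 0.345 ] ang 61.4 r 0.0558 Frad 0.6 Fresist 5.0 Fz -3.2 open 0.01931116137484218 29.998907446861267 15.3667
```

Call:
send_rows(
  deltas=[
    [[0.0026, 0.0013, -0.0002], 0],
    [[0.0052, 0.0024, -0.0003], 0],
    [[0.0079, 0.0034, -0.0004], 0],
    [[0.0107, 0.0043, -0.0006], 0],
    [[0.0134, 0.0052, -0.0008], 0],
  ],
)

```text
clock: 15.78
tool_pos: [0.6506, 0.1473, 0.3457]
orientation: [-179.9, 0.1, 179.9]
force: [5.2, -2.4, -2.8]
opening: 0.0192
gripper_force: 30.0
```

```bash
python3 st.py
```

```text
pos [0.6506 0.1473 0.3457] ang 73.2 r 0.0559 Frad -0.7 Fresist 5.7 Fz -2.8 open 0.01918683601399278 29.99884307384491 15.7833
```

Call:
send_rows(
  deltas=[
    [[0.0028, 0.0007, -0.0002], 0],
    [[0.0056, 0.0013, -0.0003], 0],
    [[0.0085, 0.0017, -0.0004], 0],
    [[0.0113, 0.002, -0.0006], 0],
    [[0.0142, 0.0022, -0.0008], 0],
  ],
)

```text
clock: 16.2
tool_pos: [0.6396, 0.1494, 0.3464]
orientation: [-179.9, 0.1, 180.0]
force: [6.7, -0.3, -3.1]
opening: 0.0194
gripper_force: 30.0
```

```bash
python3 st.py
```

```text
pos [0.6396 0.1494 0.3464] ang 84.8 r 0.0558 Frad 0.4 Fresist 6.7 Fz -3.1 open 0.01935692901600687 29.998774230480194 16.2
```

Call:
send_rows(
  deltas=[
    [[0.0029, 0.0001, -0.0002], 0],
    [[0.0058, 0.0001, -0.0003], 0],
    [[0.0086, -0.0001, -0.0004], 0],
    [[0.0115, -0.0004, -0.0006], 0],
    [[0.0115, -0.0004, -0.0006], 0],
  ],
)

```text
clock: 16.62
tool_pos: [0.6304, 0.1493, 0.347]
orientation: [-180.0, 0.2, 180.0]
force: [5.5, 0.4, -2.9]
opening: 0.0191
gripper_force: 30.0
```

```bash
python3 st.py;python3 arc.py 457 12 2
```

```text
pos [0.6304 0.1493 0.347 ] ang 94.2 r 0.0557 Frad 0.0 Fresist 5.5 Fz -2.9 open 0.01912179518754988 29.998842179775238 16.6167
457.0 [[[0.0029, -0.0004, -0.0002], 0], [[0.0057, -0.0009, -0.0004], 0], [[0.0085, -0.0016, -0.0005], 0], [[0.0113, -0.0024, -0.0007], 0], [[0.014, -0.0032, -0.0009], 0]]
469.0 [[[0.0027, -0.001, -0.0002], 0], [[0.0054, -0.0021, -0.0004], 0], [[0.008, -0.0033, -0.0005], 0], [[0.0105, -0.0046, -0.0007], 0], [[0.013, -0.0061, -0.0009], 0]]
```

Call:
send_rows(
  deltas=[
    [[0.0029, -0.0004, -0.0002], 0],
    [[0.0057, -0.0009, -0.0003], 0],
    [[0.0085, -0.0016, -0.0004], 0],
    [[0.0113, -0.0024, -0.0006], 0],
    [[0.0113, -0.0024, -0.0006], 0],
  ],
)

```text
clock: 17.03
tool_pos: [0.6219, 0.148, 0.3476]
orientation: [180.0, 0.2, 180.0]
force: [8.9, 2.5, -3.7]
opening: 0.0193
gripper_force: 30.0
```

```bash
python3 st.py
```

```text
pos [0.6219 0.148  0.3476] ang 103.1 r 0.0556 Frad 0.4 Fresist 9.3 Fz -3.7 open 0.019270902373795366 29.998573064804077 17.0333
```

Call:
send_rows(
  deltas=[
    [[0.0012, -0.0003, 0], 0],
    [[0.0024, -0.0007, -0.0001], 0],
    [[0.0035, -0.0011, -0.0001], 0],
    [[0.0035, -0.0011, -0.0001], 0],
    [[0.0035, -0.0011, -0.0001], 0],
  ],
)

```text
clock: 17.45
tool_pos: [0.6195, 0.1474, 0.3477]
orientation: [180.0, 0.3, 180.0]
force: [10.1, 2.9, -3.0]
opening: 0.0194
gripper_force: 30.0
```

```bash
python3 st.py
```

```text
pos [0.6195 0.1474 0.3477] ang 105.6 r 0.0556 Frad 0.1 Fresist 10.5 Fz -3.0 open 0.01937979006208038 29.998364746570587 17.45
```

Call:
send_rows(
  deltas=[
    [[0.0012, -0.0003, 0], 0],
    [[0.0024, -0.0008, -0.0001], 0],
    [[0.0024, -0.0008, -0.0001], 0],
    [[0.0024, -0.0008, -0.0001], 0],
    [[0.0024, -0.0008, -0.0001], 0],
  ],
)

```text
clock: 17.87
tool_pos: [0.6177, 0.1468, 0.3478]
orientation: [180.0, 0.3, 180.0]
force: [10.1, 2.4, -3.6]
opening: 0.0195
gripper_force: 30.0
```

```bash
python3 st.py
```

```text
pos [0.6177 0.1468 0.3478] ang 107.6 r 0.0556 Frad -0.7 Fresist 10.3 Fz -3.6 open 0.019515178151663513 29.998358488082886 17.8667
```

Call:
send_rows(
  deltas=[
    [[0.0012, -0.0004, 0], 0],
    [[0.0024, -0.0008, -0.0001], 0],
    [[0.0024, -0.0008, -0.0001], 0],
    [[0.0024, -0.0008, -0.0001], 0],
    [[0.0024, -0.0008, -0.0001], 0],
  ],
)

```text
clock: 18.28
tool_pos: [0.6159, 0.1462, 0.348]
orientation: [179.9, 0.3, 180.0]
force: [11.4, 3.6, -3.8]
opening: 0.0195
gripper_force: 30.0
```

```bash
python3 st.py
```

```text
pos [0.6159 0.1462 0.348 ] ang 109.5 r 0.0556 Frad -0.5 Fresist 11.9 Fz -3.8 open 0.019501824568063427 29.998299479484558 18.2833
```

Call:
send_rows(
  deltas=[
    [[0, 0, 0], 0],
    [[0, 0, 0], 0],
    [[0, 0, 0], 0],
    [[0, 0, 0], 0],
    [[0, 0, 0], 0],
  ],
  gripper=0.4,
)

```text
clock: 18.7
tool_pos: [0.6134, 0.1455, 0.3473]
orientation: [-180.0, -0.0, 180.0]
force: [-0.2, 0.4, -0.8]
opening: 0.035
gripper_force: 0.0
```

```bash
python3 st.py
```

```text
pos [0.6134 0.1455 0.3473] ang 112.2 r 0.0558 Frad 0.5 Fresist -0.0 Fz -0.8 open 0.03497060341328829 0.0 18.7
```

Call:
send_rows(
  deltas=[
    [[0, 0, -0.03], 0],
    [[0, 0, -0.06], 0],
    [[0, 0, -0.09], 0],
    [[0, 0, -0.1], 0],
    [[0, 0, -0.1], 0],
  ],
)

```text
clock: 19.12
tool_pos: [0.6141, 0.1458, 0.4302]
orientation: [179.9, 0.2, 180.0]
force: [-0.0, -0.8, -0.0]
opening: 0.0353
gripper_force: 0.0
```

Call:
send_rows(
  deltas=[
    [[0.03, -0.013, 0], 0],
    [[0.06, -0.026, 0], 0],
    [[0.09, -0.039, 0], 0],
    [[0.12, -0.052, 0], 0],
    [[0.146, -0.064, 0], 0],
  ],
)

```text
clock: 19.53
tool_pos: [0.4951, 0.0939, 0.4261]
orientation: [-180.0, -0.1, 180.0]
force: [-1.1, 0.2, 0.4]
opening: 0.0353
gripper_force: 0.0
```

```bash
python3 st.py; python3 - <<'E'
from h import *
s=ctrl.snapshot("side");t=ctrl.snapshot("top")
a=s["color"][90:290,180:380,::-1];b=t["color"][110:310,220:420,::-1]
cv2.imwrite("pics/r1.png",cv2.resize(np.hstack([a,b]),(800,400)))
print(proj(s,[.4965,.0943,.0655]),proj(s,[.6345,.0938,.2655]))
try:
    ps=blob(s,238,231,6,10);print(ps[:2],at_z(s,*ps[0],.0655))
except Exception as e:print(e)
E
```

```text
pos [0.4951 0.0939 0.4261] ang 180.0 r 0.1394 Frad 1.1 Fresist 0.2 Fz 0.4 open 0.035281393062518 0.0 19.5333
[238.5236955  231.51572931] [291.59140405 146.20281964]
(array([238.31, 230.81]), array([235, 223,   8,  17, 100], dtype=int32)) [0.49680126 0.09633213 0.0655    ]
```

View pics/r1.png

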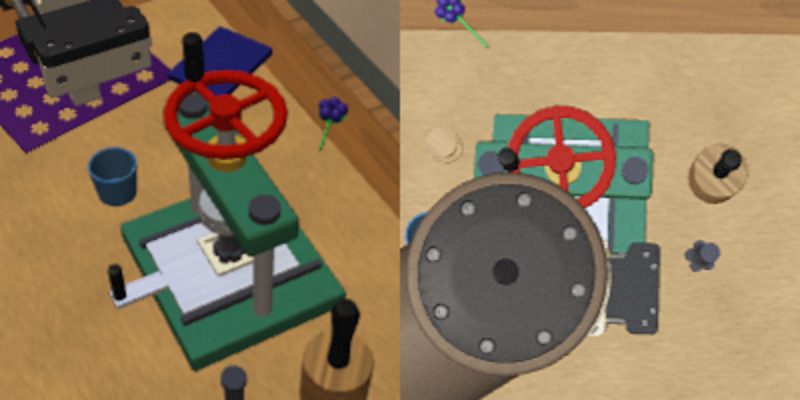

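The wheel and cup are raised with the handle at the front left. The tray, punch and bystanders are unmoved, and the post is still at (238,231) in the side picture. I'll descend on the post in steps and watch the force.

Call:
send_rows(
  deltas=[
    [[0.002, 0.0005, 0.04], 0],
    [[0.004, 0.0005, 0.08], 0],
    [[0.004, 0.0005, 0.12], 0],
    [[0.004, 0.0005, 0.16], 0],
    [[0.004, 0.0005, 0.2], 0],
  ],
)

```text
clock: 20.05
tool_pos: [0.4933, 0.0949, 0.2652]
orientation: [-180.0, -0.0, 180.0]
force: [0.3, 0.1, 1.2]
opening: 0.0352
gripper_force: 0.0
```

Call:
send_rows(
  deltas=[
    [[0, 0, 0.02], 0],
    [[0, 0, 0.04], 0],
    [[0, 0, 0.06], 0],
    [[0, 0, 0.08], 0],
    [[0, 0, 0.08], 0],
  ],
)

```text
clock: 20.47
tool_pos: [0.492, 0.0943, 0.1995]
orientation: [-179.8, -0.3, 180.0]
force: [-0.4, -0.2, -0.7]
opening: 0.035
gripper_force: 0.0
```

```bash
python3 - <<'E'
from h import *
s=ctrl.snapshot("side")
cv2.imwrite("pics/r2.png",cv2.resize(s["color"][60:290,150:390,::-1],None,fx=2.5,fy=2.5))
o=ctrl.get_obs();print(o["tool_pos"],o["force"])
E
```

```text
[0.4927645  0.09458358 0.20128234] [ 0.21754651 -0.26656794  0.45711603]
```

View pics/r2.png

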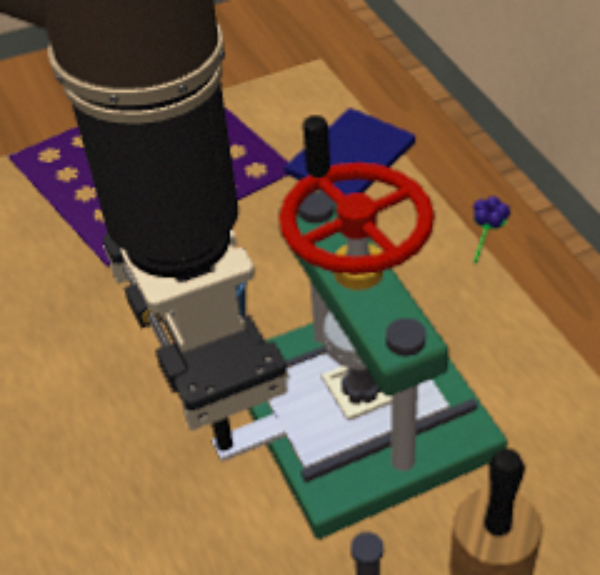

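The wrist cylinder is about 47 mm in radius, so it should clear the rim by about 30 mm. I'll go down and grip.

Call:
send_rows(
  deltas=[
    [[0, 0, 0.02], 0],
    [[0, 0, 0.04], 0],
    [[0, 0, 0.06], 0],
    [[0, 0, 0.08], 0],
    [[0, 0, 0.1], 0],
  ],
)

```text
clock: 20.93
tool_pos: [0.4944, 0.0955, 0.1236]
orientation: [180.0, 0.1, -180.0]
force: [-0.0, -0.3, -0.2]
opening: 0.0349
gripper_force: 0.0
```

Call:
send_rows(
  deltas=[
    [[0, 0, 0], 0],
    [[0, 0, 0], 0],
    [[0, 0, 0], 0],
    [[0, 0, 0], 0],
    [[0, 0, 0], 0],
  ],
  gripper=0.1,
)

```text
clock: 21.35
tool_pos: [0.4945, 0.096, 0.1246]
orientation: [179.9, 0.1, -180.0]
force: [-0.8, 3.3, 2.0]
opening: 0.0154
gripper_force: 30.0
```

Call:
send_rows(
  deltas=[
    [[0, 0, 0], 0],
    [[0, 0, 0], 0],
    [[0, 0, 0], 0],
    [[0, 0, 0], 0],
    [[0, 0, 0], 0],
  ],
)

```text
clock: 21.77
tool_pos: [0.4945, 0.096, 0.1245]
orientation: [179.9, 0.1, -180.0]
force: [-2.6, 5.1, 6.9]
opening: 0.0153
gripper_force: 30.0
```

Call:
send_rows(
  deltas=[
    [[0.002, 0.0005, 0], 0],
    [[0.006, 0.001, 0], 0],
    [[0.012, 0.0012, 0], 0],
    [[0.018, 0.0014, 0], 0],
    [[0.024, 0.0015, 0], 0],
  ],
)

```text
clock: 22.18
tool_pos: [0.4754, 0.0964, 0.1245]
orientation: [180.0, 0.2, -180.0]
force: [2.6, -1.5, 7.3]
opening: 0.0153
gripper_force: 30.0
```

```bash
python3 st.py
```

```text
pos [0.4754 0.0964 0.1245] ang 179.1 r 0.1591 Frad -2.6 Fresist -1.5 Fz 7.3 open 0.015318082687800999 30.001132786273956 22.1833
```

Call:
send_rows(
  deltas=[
    [[0.006, 0.0001, 0], 0],
    [[0.012, 0.0002, 0], 0],
    [[0.018, 0.0003, 0], 0],
    [[0.024, 0.0004, 0], 0],
    [[0.03, 0.0005, 0], 0],
  ],
)

```text
clock: 22.6
tool_pos: [0.4513, 0.0967, 0.1245]
orientation: [180.0, 0.1, -180.0]
force: [2.3, -3.1, 8.5]
opening: 0.015
gripper_force: 30.0
```

Call:
send_rows(
  deltas=[
    [[0.006, 0.0001, 0], 0],
    [[0.012, 0.0002, 0], 0],
    [[0.018, 0.0003, 0], 0],
    [[0.024, 0.0004, 0], 0],
    [[0.028, 0.0005, 0], 0],
  ],
)

```text
clock: 23.02
tool_pos: [0.4286, 0.0969, 0.1244]
orientation: [180.0, 0.1, -180.0]
force: [2.3, -3.3, 9.2]
opening: 0.0152
gripper_force: 30.0
```

Call:
send_rows(
  deltas=[
    [[0.002, 0, 0], 0],
    [[0.002, 0, 0], 0],
    [[0.002, 0, 0], 0],
    [[0.002, 0, 0], 0],
    [[0.002, 0, 0], 0],
  ],
)

```text
clock: 23.43
tool_pos: [0.4269, 0.0969, 0.1244]
orientation: [-180.0, 0.1, -180.0]
force: [-1.5, -1.8, 13.0]
opening: 0.0151
gripper_force: 30.0
```

```bash
python3 st.py
```

```text
pos [0.4269 0.0969 0.1244] ang 179.1 r 0.2077 Frad 1.5 Fresist -1.9 Fz 13.0 open 0.015138074119048753 30.002010762691498 23.4333
```

Call:
send_rows(
  deltas=[
    [[0.001, 0, 0], 0],
    [[0.002, 0, 0], 0],
    [[0.0025, 0, 0], 0],
    [[0.0025, 0, 0], 0],
    [[0.0025, 0, 0], 0],
  ],
)

```text
clock: 23.85
tool_pos: [0.4253, 0.097, 0.1244]
orientation: [180.0, 0.1, -180.0]
force: [1.4, -2.7, 10.2]
opening: 0.0153
gripper_force: 30.0
```

Call:
send_rows(
  deltas=[
    [[0, 0, 0], 0],
    [[0, 0, 0], 0],
    [[0, 0, 0], 0],
    [[0, 0, 0], 0],
    [[0, 0, 0], 0],
  ],
  gripper=0.4,
)

```text
clock: 24.27
tool_pos: [0.4242, 0.097, 0.1231]
orientation: [-180.0, -0.0, 180.0]
force: [-0.6, -0.1, 0.5]
opening: 0.0345
gripper_force: 0.0
```

Call:
send_rows(
  deltas=[
    [[0, 0, -0.02], 0],
    [[0, 0, -0.04], 0],
    [[0, 0, -0.07], 0],
    [[0, 0, -0.1], 0],
    [[0, 0, -0.13], 0],
  ],
)

```text
clock: 24.68
tool_pos: [0.4241, 0.0969, 0.2282]
orientation: [-180.0, -0.0, 180.0]
force: [0.7, 0.9, -0.1]
opening: 0.0351
gripper_force: 0.0
```

Call:
send_rows(
  deltas=[
    [[0, 0, -0.03], 0],
    [[0, 0, -0.03], 0],
    [[0, 0, -0.03], 0],
    [[0, 0, -0.03], 0],
    [[0, 0, -0.03], 0],
  ],
)

```text
clock: 25.1
tool_pos: [0.4239, 0.0968, 0.2502]
orientation: [-179.9, -0.1, 180.0]
force: [-0.5, -0.2, -1.0]
opening: 0.0349
gripper_force: 0.0
```

```bash
python3 - <<'E'
from h import *
s=ctrl.snapshot("side")
cv2.imwrite("pics/r3.png",cv2.resize(s["color"][60:290,150:390,::-1],None,fx=2.5,fy=2.5))
o=ctrl.get_obs();print(o["tool_pos"],o["force"],proj(s,[.4265,.096,.0655]))
E
```

```text
[0.42393766 0.09682042 0.2501728 ] [-1.32143104  0.30260891 -0.03398848] [208.20585277 243.22292669]
```

View pics/r3.png

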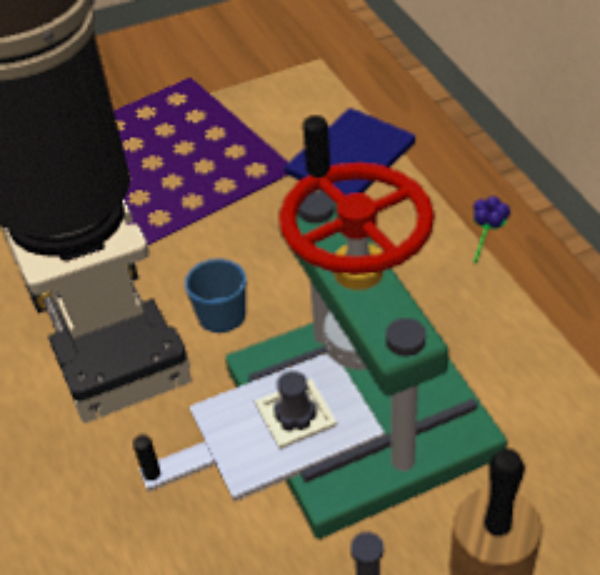

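The tray is out with its post at (208,243). The punch stands upright in its pocket, and the robot is clear of everything. I'll hand in.

```bash
python3 -c "
from plant import ctrl
print(ctrl.close_job())"
```

```text
the job is handed in; nothing more can be done
None
```

I screwed the press open until it was snug on its stop (about 12 N at the crank handle) and let go of the wheel. I then drew the tray out about 69 mm with the punch upright in its pocket and handed the job in at about 25 s; the hand-in gave no verdict.

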